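Prime the slideway oiler with its hand pump

ROBOT

A 6-joint arm with a two-finger parallel gripper is mounted at the origin on the work surface. World frame = base frame: x ahead of the robot, y to its left, z up, the work surface at z = 0. Lengths are in m, angles in rad, forces in N, time in s.
With the tool pointing down it reaches from about 0.275 to 0.75 m from the base axis. Payload 10.2 kg.
Tool frame: the origin (TCP) lies at the very end of the fingers, on their centre line; the grasp point (between the pads) lies 19 mm behind it; z points along the fingers, y is the line along which they close (so a half turn about z gives the same grasp; the last joint's range is limited). The gripper opens to 88 mm and grips with 3 to 60 N. Pads are 18 mm wide; open, the fingers measure 123 mm over their backs; the gripper's body (75 mm by 187 mm) begins 45 mm behind the grasp point.
Start: joints at [1.124, 0.313, 1.498, -0, 1.331, -0.223], TCP at [0.117, 0.512, 0.239] pointing down, gripper open.
Joint ranges: [-2.94, 2.94], [-0.97, 2.17], [0.19, 2.56], [-1.23, 4.37], [0.02, 3.11], [-2.88, 2.88]. Speed limits (rad/s): [2.39, 2.39, 3.01, 3.14, 3.14, 3.14].

INTERFACE

Orientations are given as a 3x3 rotation matrix whose columns are the frame's x, y, z axes.
In Python, from plant import arm gives the robot as it stands. The module is installed in compiled form; this text tells all that it offers.
- The arm moves only by the shell command python3 -m inch 'ROWS' [FORCE]. ROWS is JSON, a list of rows, each a list of 7 numbers: the shift along the tool's x, y, z in m, then the turn, a rotation vector about the tool's x, y, z in degrees, then the finger opening in m, from 0 to 0.0881. A call has 1 to 5 rows; each row shifts and turns the commanded pose from where the row before left it, along the tool's axes as they then stand; what a row does not reach is not made up. A row lasts 1/8 s, in which the tool goes at most 62.5 mm and 10.7 degrees, less where a joint would pass 70% of its speed; a pose out of reach is approached as far as the arm can. A call with a gripper value outside its range is refused whole. The fingers move at their own pace and stop on an object; FORCE is the grip in N (left out, the last holds). Time passes only in rows, so rows that do not move let the fingers close. It gives the time, the measured TCP pose, the force, the opening and the grip force at its end, in the units of the state.
- arm.observe(): the state, without advancing time (a new reading comes with each control period).
- arm.capture(name): name is "scene" or "top"; returns the picture (384x512x3 uint8, red, green, blue); there is no depth.
- arm.get_calibration(name): a dict with "intrinsics" (3x3 intrinsics, pixels), "k1" (the pictures are not rectified: a ray, as slopes to the right and down, at radius r is drawn at 1 + k1 r^2 times it, then the intrinsics apply), "R" (3x3) and "t" (3): a world point X has camera coordinates R X + t. Camera axes: x right, y down, z forward; pixel columns grow to the right and rows downward; lengths in m; the calibration is good to about 2 mm. A picture is of the moment at which its call begins. get_calibration takes no time and is no camera call.
- arm.finish_job(): hands the job in; it is judged then, once.
The state is a dict: "clock": time; "joints": joint angles; "dq": joint speeds; "effort": joint torques, N m; "tcp_pos": TCP position; "eef_rot": TCP orientation; "contact_force": force on the tool from outside, world axes, zero at the start; "ft_torque": the same for the moment, N m; "gripper_width": finger opening in m; "grip_force": force on a finger pad.
Only numpy, scipy, OpenCV 4.12 (cv2) and the standard library are available. Lean on these libraries where they do the work, as an engineer would, in place of code of your own. Each camera call takes 0.05 s, during which the arm holds its last target. There are 200 camera calls.

TASK

Prime the slideway oiler before the shift: work the lever of the hand pump with the yellow palm plate through at least three full strokes, each time pressing it all the way down to its stop and letting it come all the way back up. Finish with the lever up and let go. Do not work the lever of the other pump, the one with the red plate.

Things in the scene. Friction and masses are not known exactly. Their poses are not given: they have to be found in the camera images.
- oil_lever (a joint): Hinge angle (rad) of the oil pump's yellow-plated lever. 0 = up, held there by its spring: the lever rises 0.436 rad from hinge to plate; 0.75 = fully down on its stop, sloping 0.314 rad below level. The hinge line is level, 160 mm above the bench, 220 mm from the plate's centre. Pressing at the plate takes 4 N to start, 8 to 12 N at the bottom, more if fast; let go, it springs up by itself in about half a second.
- oil_pad (a point): Centre of the upper face of the yellow palm plate (70 mm along the lever, 60 across, 10 thick), on the robot's side of the pump, a green tank 110 mm tall bolted to the bench. 262 mm above the bench when up, 102 mm when down. Axes turn with the lever: x from plate to hinge, y across the lever, level, z square out of the face. The hinge line passes through (220, 0, -10) mm in this frame.
- clamp_lever (a joint): Hinge angle (rad) of the lever of the other pump, alike in all but its red plate and red filler cap. 0 = fully up, 0.75 = fully down. To be left alone.
- clamp_pad (a point): Centre of the upper face of the red palm plate on the other pump's lever, same sizes and axes as oil_pad. The two pumps stand side by side and may be either way round.

How it is judged:
By the outcome, as a careful person would: the job done as asked, in the order asked, and still so for the second after the job is handed in, with the robot touching nothing.
It also fails if it takes over 43 s, if anything falls off the work surface, if the arm or the gripper's body presses on something with over 40 N, if the wrist force passes 120 N, or if a joint passes its speed limit or range.

## Working session

There is one attempt and no reset: what is moved stays moved. The work goes in short steps, Python scripts to look and compute and a shell command to move; the robot and the scene stay as the last step left them, time stands still between calls to the robot, and variables do not carry over. Pictures are saved under pics/ and viewed, at most 10 in all, crops included, and the job is handed in when it is done.

```bash
mkdir -p pics; python3 - <<'E'
from plant import arm
import cv2,numpy as np
for n in("scene","top"):
    cv2.imwrite(f"pics/{n}1.png",arm.capture(n)[:,:,::-1])
    c=arm.get_calibration(n);print(n,c)
s=arm.observe();print(s["clock"],s["tcp_pos"],s["eef_rot"],s["gripper_width"])
E
```

```text
scene {'intrinsics': array([[480.22575836,   0.        , 259.3115068 ],
       [  0.        , 480.22575836, 197.43411181],
       [  0.        ,   0.        ,   1.        ]]), 'k1': -0.12242009639014421, 'R': array([[-0.09858773,  0.99494073, -0.01932372],
       [ 0.64096692,  0.04863505, -0.76602613],
       [-0.76121079, -0.08790664, -0.64251892]]), 't': array([ 0.07264707, -0.18467682,  1.75148569])}
top {'intrinsics': array([[406.47663633,   0.        , 251.86835315],
       [  0.        , 406.47663633, 192.08555561],
       [  0.        ,   0.        ,   1.        ]]), 'k1': -0.06884730870252434, 'R': array([[-0.00365205, -0.99961931, -0.02734763],
       [-0.98278383,  0.00863966, -0.18455702],
       [ 0.18472304,  0.0262028 , -0.98244125]]), 't': array([0.02223828, 0.63783213, 1.13183615])}
0.1 [0.11643499 0.5117053  0.2382215 ] [[-9.75069693e-01  2.21898306e-01 -4.86076084e-04]
 [ 2.21898704e-01  9.75069175e-01 -1.03427377e-03]
 [ 2.44454209e-04 -1.11634866e-03 -9.99999347e-01]] 0.08825345798951836
```

View pics/scene1.png

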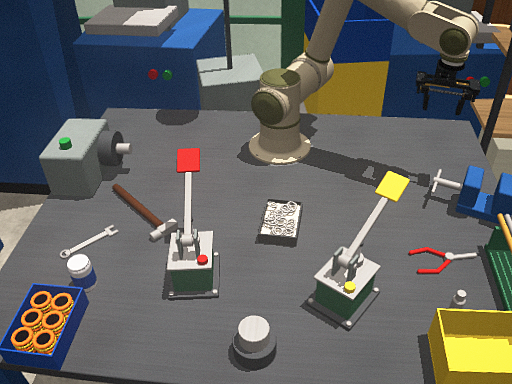

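View pics/top1.png

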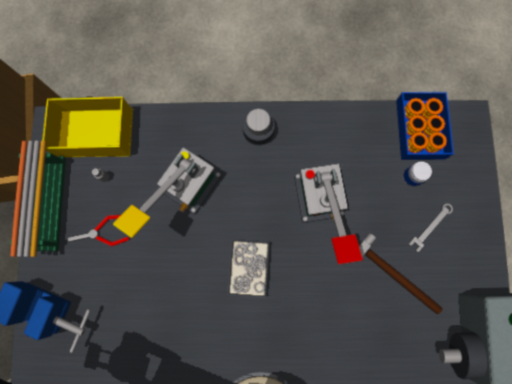

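The top view shows the yellow plate at about (131,221), with its lever running up-right to a hinge near (185,172). In the scene view the plate is at about (393,186). The red plate is well clear, at (347,249) in the top view. I'll triangulate the yellow plate's corners next.

```bash
cat > h.py <<'E'
import numpy as np,cv2
from plant import arm
def ray(n,p):
    c=arm.get_calibration(n);D=np.array([c["k1"],0,0,0.])
    u=cv2.undistortPoints(np.array([[p]],float),c["intrinsics"],D)[0,0]
    return -c["R"].T@c["t"], c["R"].T@np.array([*u,1])
def onz(n,p,z):
    o,d=ray(n,p);return o+d*(z-o[2])/d[2]
def tri(a,b):
    (o,d),(q,e)=ray("scene",a),ray("top",b)
    s=np.linalg.lstsq(np.c_[d,-e],q-o,rcond=None)[0]
    A,B=o+s[0]*d,q+s[1]*e
    return (A+B)/2,np.linalg.norm(A-B)
E
python3 - <<'E'
from h import *
W={"scene":(370,165,420,208),"top":(105,195,155,245)}
cen={}
for n,(x0,y0,x1,y1) in W.items():
    im=cv2.imread(f"pics/{n}1.png")[y0:y1,x0:x1]
    hsv=cv2.cvtColor(im,cv2.COLOR_BGR2HSV)
    m=cv2.inRange(hsv,(22,150,150),(35,255,255))
    k,l,st,ce=cv2.connectedComponentsWithStats(m);i=1+np.argmax(st[1:,4])
    cen[n]=ce[i]+[x0,y0]
    c=cv2.findContours((l==i).astype(np.uint8),0,1)[0][0]
    r=cv2.minAreaRect(c);print(n,st[i],cen[n],(cv2.boxPoints(r)+[x0,y0]).round(1).tolist())
print(tri(cen["scene"],cen["top"]),onz("top",cen["top"],.262),onz("scene",cen["scene"],.262))
a=cv2.imread("pics/scene1.png")[160:320,310:430];b=cv2.imread("pics/top1.png")[140:245,100:225]
cv2.imwrite("pics/c.png",np.hstack([cv2.resize(a,(420,560),interpolation=2),cv2.resize(b,(375,315),interpolation=2) if 0 else cv2.copyMakeBorder(cv2.resize(b,(375,315),interpolation=2),0,245,0,0,0)]))
E
```

```text
scene [  5   6  35  31 620] [392.10967742 185.43548387] [[374.4, 191.6], [389.1, 167.2], [409.6, 179.6], [395.0, 204.0]]
top [  9  10  36  32 629] [131.15103339 220.56597774] [[112.5, 223.6], [132.9, 201.8], [149.5, 217.4], [129.2, 239.2]]
(array([0.53219146, 0.30726428, 0.26147437]), np.float64(0.001272184536996322)) [0.5321189  0.30642126 0.262     ] [0.53259838 0.3077703  0.262     ]
```

View pics/c.png

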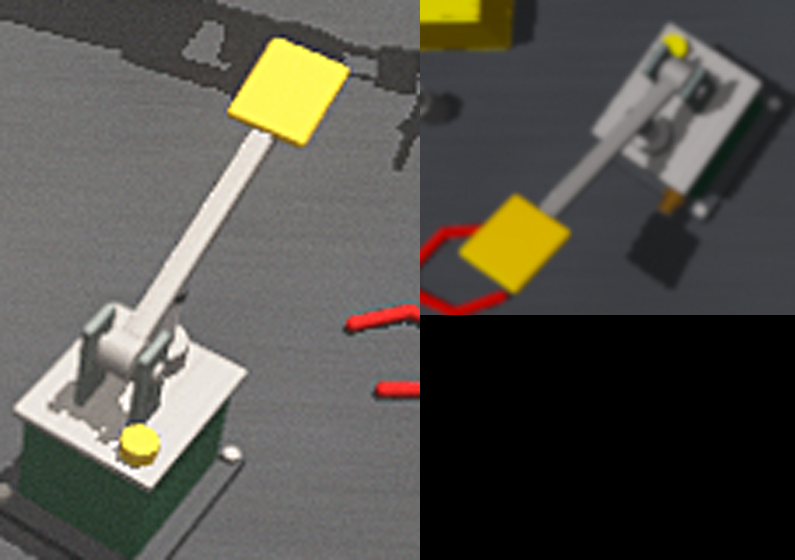

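```bash
python3 - <<'E'
from h import *
P=np.array([.5322,.3073,.262]);H,e=tri((344.9,260),(185,164));print(H,e)
u=(H-P)[:2];print(np.linalg.norm(u));u/=np.linalg.norm(u);print(u)
T=P.copy();T[:2]-=u*.012;print("target",T)
s=arm.observe();print(s["eef_rot"].T@(T+[0,0,.06]-s["tcp_pos"]),s["contact_force"])
E
```

```text
[0.69699326 0.19684909 0.16702466] 3.80803630928736e-05
0.19838402539147143
[ 0.83067805 -0.55675306]
target [0.52223186 0.31398104 0.262     ]
[-0.43953451 -0.10284272 -0.08377119] [-0.68364108  1.2370622   0.8980007 ]
```

```bash
python3 -m inch '[[0,0,-0.06,0,0,0,0],[-0.04,-0.01,-0.024,0,0,0,0],[-0.05,-0.012,0,0,0,0,0],[-0.05,-0.012,0,0,0,0,0],[-0.05,-0.012,0,0,0,0,0]]' 20
python3 -m inch '[[-0.05,-0.012,0,0,0,0,0],[-0.05,-0.012,0,0,0,0,0],[-0.05,-0.011,0,0,0,0,0],[-0.05,-0.011,0,0,0,0,0],[-0.05,-0.011,0,0,0,0,0]]'
python3 -m inch '[[0,0,0,0,0,0,0],[0,0,0,0,0,0,0]]'
python3 - <<'E'
from h import *
s=arm.observe();T=np.array([.522,.314,.262]);print(s["eef_rot"].T@(T-s["tcp_pos"]),s["eef_rot"].round(3).tolist())
cv2.imwrite("pics/s2.png",arm.capture("scene")[100:340,250:512,::-1].repeat(2,0).repeat(2,1))
E
```

```text
clock: 0.72
tcp_pos: [0.2928, 0.4239, 0.3225]
eef_rot: [[-0.975, 0.222, -0.0], [0.222, 0.975, -0.0], [0.0, -0.0, -1.0]]
contact_force: [0.5, -0.7, 0.4]
gripper_width: 0.0404
grip_force: 0.0
clock: 1.35
tcp_pos: [0.524, 0.3129, 0.3224]
eef_rot: [[-0.975, 0.222, -0.001], [0.222, 0.975, -0.0], [0.001, -0.0, -1.0]]
contact_force: [0.3, 0.4, -0.4]
gripper_width: 0.0007
grip_force: 0.0
clock: 1.6
tcp_pos: [0.5222, 0.3141, 0.3225]
eef_rot: [[-0.975, 0.222, -0.001], [0.222, 0.975, -0.0], [0.001, -0.0, -1.0]]
contact_force: [-0.4, 0.9, -0.0]
gripper_width: 0.0003
grip_force: 0.0
[ 0.00010829 -0.00015456  0.06046823] [[-0.975, 0.222, -0.001], [0.222, 0.975, -0.0], [0.001, -0.0, -1.0]]
```

View pics/s2.png

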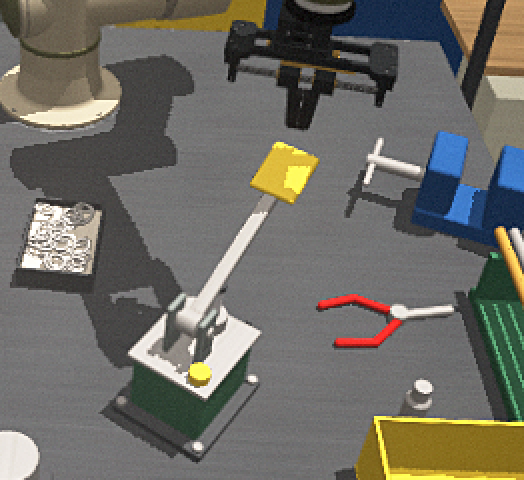

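The closed fingertips are at about (298,125) in the crop, straight above the yellow plate at (285,172). I'll start the first stroke and watch the force.

```bash
python3 -m inch '[[0,0,0.05,0,0,0,0],[0,0,0.025,0,0,0,0],[0,0,0.03,0,0,0,0],[0,0,0.03,0,0,0,0]]'
python3 -m inch '[[0,0,0.03,0,0,0,0],[0,0,0.03,0,0,0,0],[0,0,0.015,0,0,0,0],[0,0,0.005,0,0,0,0],[0,0,0,0,0,0,0]]'
```

```text
clock: 2.15
tcp_pos: [0.5214, 0.3157, 0.189]
eef_rot: [[-0.976, 0.22, 0.002], [0.22, 0.976, 0.003], [-0.001, 0.003, -1.0]]
contact_force: [-4.2, 3.2, 10.0]
gripper_width: 0.0006
grip_force: 4.5
clock: 2.78
tcp_pos: [0.5231, 0.3147, 0.1098]
eef_rot: [[-0.975, 0.22, 0.005], [0.22, 0.975, 0.001], [-0.004, 0.002, -1.0]]
contact_force: [1.5, -1.8, 10.1]
gripper_width: 0.0004
grip_force: 4.2
```

```bash
python3 -m inch '[[0,0,0.004,0,0,0,0],[0,0,0,0,0,0,0]]'; python3 -m inch '[[0,0,0.004,0,0,0,0],[0,0,0,0,0,0,0]]'; python3 -m inch '[[0,0,0.004,0,0,0,0],[0,0,0,0,0,0,0]]'
```

```text
clock: 3.02
tcp_pos: [0.5234, 0.3147, 0.1062]
eef_rot: [[-0.975, 0.22, 0.006], [0.22, 0.975, 0.001], [-0.005, 0.002, -1.0]]
contact_force: [1.6, -2.2, 9.7]
gripper_width: 0.0005
grip_force: 4.2
clock: 3.28
tcp_pos: [0.5239, 0.3146, 0.1049]
eef_rot: [[-0.975, 0.22, 0.008], [0.22, 0.975, 0.001], [-0.007, 0.002, -1.0]]
contact_force: [-5.0, -7.0, 26.8]
gripper_width: 0.0004
grip_force: 12.6
clock: 3.52
tcp_pos: [0.5243, 0.3145, 0.1037]
eef_rot: [[-0.975, 0.22, 0.01], [0.22, 0.976, 0.001], [-0.01, 0.003, -1.0]]
contact_force: [-11.5, -11.4, 46.4]
gripper_width: 0.0002
grip_force: 22.8
```

It's on the stop at z≈0.105 (force rises 10→27→46 N). I'll release to full height, then repeat slightly softer.

```bash
python3 -m inch '[[0,0,-0.03,0,0,0,0],[0,0,-0.04,0,0,0,0],[0,0,-0.04,0,0,0,0],[0,0,-0.045,0,0,0,0],[0,0,-0.045,0,0,0,0]]'; python3 -m inch '[[0,0,0,0,0,0,0],[0,0,0,0,0,0,0],[0,0,0,0,0,0,0],[0,0,0,0,0,0,0]]'
python3 - <<'E'
from h import *
cv2.imwrite("pics/s3.png",arm.capture("scene")[100:340,250:512,::-1].repeat(2,0).repeat(2,1))
E
```

```text
clock: 4.15
tcp_pos: [0.5214, 0.3147, 0.2978]
eef_rot: [[-0.975, 0.22, 0.001], [0.22, 0.975, 0.0], [-0.0, 0.0, -1.0]]
contact_force: [-0.6, 0.0, 0.7]
gripper_width: 0.0006
grip_force: 0.0
clock: 4.65
tcp_pos: [0.5224, 0.3139, 0.2949]
eef_rot: [[-0.975, 0.222, -0.001], [0.222, 0.975, -0.001], [0.001, -0.001, -1.0]]
contact_force: [0.7, -0.0, 0.3]
gripper_width: 0.0002
grip_force: 0.0
```

View pics/s3.png

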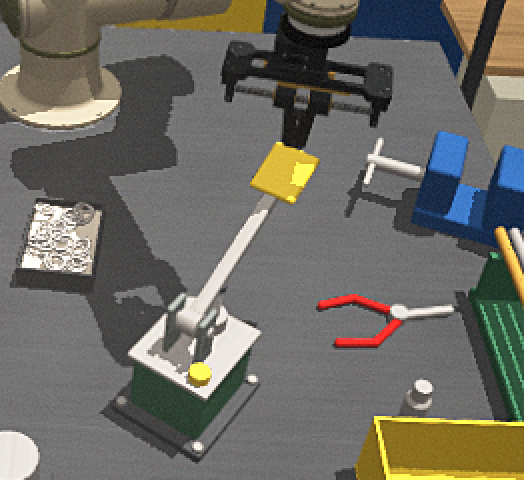

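The lever is back up: the plate is at (285,172), the same as before. I'll do three more strokes, which leaves one spare.

```bash
D() { :; }
for i in 1; do
python3 -m inch '[[0,0,0.04,0,0,0,0],[0,0,0.035,0,0,0,0],[0,0,0.035,0,0,0,0],[0,0,0.035,0,0,0,0],[0,0,0.03,0,0,0,0]]'
python3 -m inch '[[0,0,0.015,0,0,0,0],[0,0,0.007,0,0,0,0],[0,0,0,0,0,0,0],[0,0,0,0,0,0,0]]'
python3 -m inch '[[0,0,-0.032,0,0,0,0],[0,0,-0.04,0,0,0,0],[0,0,-0.04,0,0,0,0],[0,0,-0.04,0,0,0,0],[0,0,-0.045,0,0,0,0]]'
python3 -m inch '[[0,0,0,0,0,0,0],[0,0,0,0,0,0,0],[0,0,0,0,0,0,0],[0,0,0,0,0,0,0]]'
done | grep -v rot
```

```text
clock: 5.32
tcp_pos: [0.5242, 0.3138, 0.1216]
contact_force: [5.3, -4.0, 13.5]
gripper_width: 0.0006
grip_force: 5.9
clock: 5.82
tcp_pos: [0.5249, 0.3136, 0.1045]
contact_force: [-9.4, -8.5, 38.7]
gripper_width: 0.0007
grip_force: 18.7
clock: 6.45
tcp_pos: [0.5224, 0.3137, 0.2966]
contact_force: [-0.5, -0.3, 0.1]
gripper_width: 0.0006
grip_force: 0.0
clock: 6.95
tcp_pos: [0.5226, 0.3138, 0.2948]
contact_force: [0.0, 0.3, 0.5]
gripper_width: 0.0004
grip_force: 0.0
```

Stop reached again (39 N). Two more strokes of the same kind.

```bash
(
python3 -m inch '[[0,0,0.04,0,0,0,0],[0,0,0.035,0,0,0,0],[0,0,0.035,0,0,0,0],[0,0,0.035,0,0,0,0],[0,0,0.03,0,0,0,0]]'
python3 -m inch '[[0,0,0.015,0,0,0,0],[0,0,0.007,0,0,0,0],[0,0,0,0,0,0,0],[0,0,0,0,0,0,0]]'
python3 -m inch '[[0,0,-0.032,0,0,0,0],[0,0,-0.04,0,0,0,0],[0,0,-0.04,0,0,0,0],[0,0,-0.04,0,0,0,0],[0,0,-0.045,0,0,0,0]]'
python3 -m inch '[[0,0,0,0,0,0,0],[0,0,0,0,0,0,0],[0,0,0,0,0,0,0],[0,0,0,0,0,0,0]]'
python3 -m inch '[[0,0,0.04,0,0,0,0],[0,0,0.035,0,0,0,0],[0,0,0.035,0,0,0,0],[0,0,0.035,0,0,0,0],[0,0,0.03,0,0,0,0]]'
python3 -m inch '[[0,0,0.015,0,0,0,0],[0,0,0.007,0,0,0,0],[0,0,0,0,0,0,0],[0,0,0,0,0,0,0]]'
python3 -m inch '[[0,0,-0.032,0,0,0,0],[0,0,-0.04,0,0,0,0],[0,0,-0.04,0,0,0,0],[0,0,-0.04,0,0,0,0],[0,0,-0.045,0,0,0,0]]'
python3 -m inch '[[0,0,-0.04,0,0,0,0],[0,0,0,0,0,0,0],[0,0,0,0,0,0,0],[0,0,0,0,0,0,0]]' ) | grep -E 'clock|pos|contact'
python3 - <<'E'
from h import *
cv2.imwrite("pics/s4.png",arm.capture("scene")[:,:,::-1])
E
```

```text
clock: 7.58
tcp_pos: [0.5241, 0.3138, 0.1215]
contact_force: [5.6, -2.8, 13.0]
clock: 8.07
tcp_pos: [0.5248, 0.3136, 0.1045]
contact_force: [-9.4, -9.3, 38.8]
clock: 8.7
tcp_pos: [0.5224, 0.3137, 0.2964]
contact_force: [0.2, 0.3, -0.2]
clock: 9.2
tcp_pos: [0.5226, 0.3138, 0.2948]
contact_force: [0.7, -0.4, 0.2]
clock: 9.82
tcp_pos: [0.5241, 0.3138, 0.1215]
contact_force: [4.5, -3.5, 13.3]
clock: 10.32
tcp_pos: [0.5248, 0.3136, 0.1044]
contact_force: [-8.6, -9.9, 40.0]
clock: 10.95
tcp_pos: [0.5224, 0.3137, 0.2964]
contact_force: [1.2, -0.9, -0.3]
clock: 11.45
tcp_pos: [0.5225, 0.3137, 0.3342]
contact_force: [0.3, 0.7, 0.2]
```

View pics/s4.png

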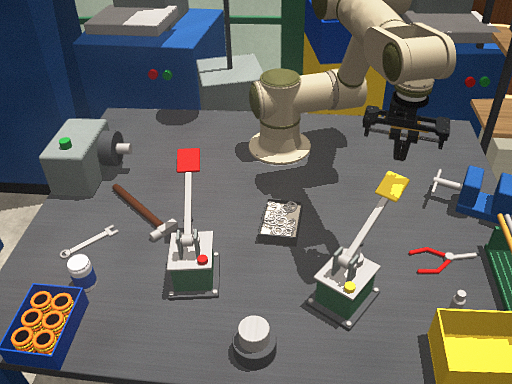

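The yellow plate is up at (393,186), as at the start. The gripper is clear above it, and the red plate at (188,160) hasn't moved.

```bash
python3 -c "
from plant import arm
print(arm.finish_job())"
```

```text
the job is handed in; nothing more can be done
None
```

I worked the yellow-plated lever through four full strokes, each down to its stop and back up; it finished up with the gripper clear above it, the red-plated lever was left alone, and the job was handed in at about 11.5 s.

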